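Knock a glued lamp knob out of its nest

ROBOT

A 7-joint arm with a two-finger parallel gripper is mounted at the origin on the work surface; the furniture and walls round the work are solid. World frame = base frame: x ahead of the robot, y to its left, z up, the work surface at z = 0. Lengths are in m, angles in degrees, forces in N, time in s.
With the tool pointing down it reaches from about 0.425 to 0.95 m from the base axis. Payload 4.7 kg.
Tool frame: the origin (TCP) lies midway between the tips of the shut fingers; the grasp point (between the pads) lies 19 mm behind it; z points along the fingers, y is the line along which they close (so a half turn about z gives the same grasp; the last joint's range is limited). The gripper opens to 87 mm and grips with 3 to 60 N. Pads are 19 mm wide; open, the fingers measure 117 mm over their backs; the gripper's body (75 mm by 190 mm) begins 51 mm behind the grasp point.
Start: joints at [68.302, 26.849, -2.785, 87.806, 1.381, 65.374, -4.715], TCP at [0.231, -0.634, 0.223] pointing down, gripper open.
Joint ranges: [-148.3, 148.3], [-19.14, 114.17], [-79.39, 73.82], [5.75, 140.21], [-59.74, 239.74], [12.07, 113.84], [-152.46, 152.46]. Speed limits (degrees/s): [147.25, 147.25, 180, 180, 180, 180, 180].

INTERFACE

Orientations are given as [roll, pitch, yaw] about the fixed x, y, z axes, in that order (R = Rz(yaw) Ry(pitch) Rx(roll)).
In Python, from rig import manip, move_gripper, vision, sign_off gives the robot as it stands. Calls block until the motion is done:
- manip.move_ptp(position, orientation): joint-space move of the TCP to a pose.
- manip.line_to(position, frame=None, v=0.15): straight line of the TCP; frame=None keeps the orientation; v is the mean speed in m/s.
- manip.move_j(angles): joint-space move.
- move_gripper(opening, newtons=None): finger opening in m; newtons is the grip in N (None keeps the last); returns when the fingers have stopped.
- manip.pause(seconds).
- manip.ik(position, orientation): joint angles nearest the present ones, or None.
- manip.read_state(): the state.
- vision.capture(name): name is "scene" or "top" or "wrist"; returns (picture, depth): 384x512x3 uint8, red, green, blue; 384x512 float32, m along the optical axis (not along the pixel's ray), 0 where there is no reading.
- vision.camera_params(name): a dict with "camera_matrix" (3x3 intrinsics, pixels), "k1" (the pictures are not rectified: a ray, as slopes to the right and down, at radius r is drawn at 1 + k1 r^2 times it, then the intrinsics apply), "R" (3x3) and "t" (3): a world point X has camera coordinates R X + t. Camera axes: x right, y down, z forward; pixel columns grow to the right and rows downward; lengths in m; the calibration is good to about 2 mm. A picture is of the moment at which its call begins: read the wrist's pose just before it. camera_params takes no time and is no camera call; for the wrist camera it gives the pose at the moment of the call.
A pose or a line that the arm cannot do raises manip.PlanningError and nothing moves.
- sign_off(): hands the job in; it is judged then, once.
The state is a dict: "t": time; "q": joint angles; "joint_velocities": joint speeds; "effort": joint torques, N m; "tcp_pos": TCP position; "orientation": TCP orientation; "wrist_force": force on the tool from outside, world axes, zero at the start; "wrist_torque": the same for the moment, N m; "opening": finger opening in m; "gripper_force": force on a finger pad.
Only numpy, scipy, OpenCV 4.12 (cv2) and the standard library are available. Lean on these libraries where they do the work, as an engineer would, in place of code of your own. Each camera call takes 0.05 s, during which the arm holds its last target. There are 200 camera calls.

TASK

The glue has set on the wooden lamp knob that is stuck in the aluminium nest. Swing the hold-down bar a full quarter turn aside and leave it there, press the rubber-faced hand lever right down so that the knockout rod pushes the knob up out of its cavity, then take the knob out and stand it upright on the cork of the wooden tray next to the finished ones. Leave the two finished knobs standing where they are.

Things in the scene. Friction and masses are not known exactly. Their poses are not given: they have to be found in the camera images.
- nest: Knockout fixture, bolted to the bench: steel base plate 124 x 190 mm, green cheeks, and on them an aluminium nest block (x -42 to +42 mm, y -42 to +78 mm) with its flat top 118 mm above the bench. Origin: on the bench, straight below the axis of the round cavity; z up. Its -y axis points from the cavity towards the hand lever, +y towards the hold-down's post.
- nest_mouth (a point): Centre of the cavity's mouth in the block's top face, 118 mm above the bench. The cavity is 38 mm wide, 46 mm deep (floor at height 72 mm); the 10 mm knockout rod comes up through a hole in its floor. Two spring plungers in its x sides grip the knob (about 5 N each); their brass bodies stick out of the block's sides.
- holddown (a joint): Angle (rad) of the steel hold-down bar about its upright post at (0, +60) mm in the nest's frame. At 0 the bar lies over the cavity along the nest's -y and blocks the knob; growing values swing its free end towards the nest's -x side (clockwise from above). Starts within 0.2 of 0; stops at -0.35 and 1.75; stays where left (friction 0.06 N m). Fully aside: a quarter turn, at least past 1.2.
- holddown_knob (a point): Middle of the upright black push knob at the free end of the hold-down bar, 85 mm from the post's axis, 150 mm above the bench. The knob is 19 mm wide and spans heights 137 to 163 mm; the bar under it is 18 mm wide, its top at 133.5 mm. The post's nut reaches 144 mm.
- lever (a joint): Angle (rad) of the hand lever: 0 at rest (hand pad up), 0.515 at the stop (pad fully down). Its level axle lies along the nest's x at y -55 mm, height 40 mm. Pressing the pad raises the rod 56 mm per rad, 29 mm at the stop, and the knob 28 mm; a return spring lifts the pad when let go. Pressing takes about 4 to 8 N at the pad, more at the stop.
- lever_pad (a point): Centre of the upper face of the lever's black rubber hand pad (40 mm along the nest's x, 52 mm along the lever). At rest it lies 149 mm from the cavity's axis along the nest's -y, 107 mm above the bench, tipped 15 degrees towards the cavity; at the stop 170 mm out, 52 mm above the bench, tipped 15 degrees the other way (arc of 115 mm radius about the axle).
- knob_center (a point): Centre (half-way up) of the turned wooden lamp knob: a cylinder 36 mm wide, 46 mm high, with a shallow groove 8 mm above its foot and a 19 mm brass bush in its top; 50 g; z is its axis, up. It starts with its top flush with the block. After a full press the plungers snap into the groove and hold it with 28 mm above the block, lever up or down; drawing it out straight up takes up to 15 N.
- tray: Plywood tray 170 mm (its x) by 110 mm (its y), fixed, with a cork floor 8 mm above the bench and a rim 7 mm wide, 16 mm high. Origin: centre of its underside on the bench. Two finished knobs stand side by side in its +x half; the -x half is free.
- tray_space (a point): Middle of the free half of the tray, on the cork floor, 40 mm from the tray's centre along its -x.
- tape_post (a point): Foot of the flat black tape post that stands on the bench and is never moved: 408 mm high, 25 mm wide, on a base plate 70 x 92 mm, with a peg 75 mm long at its top. The grey tape gluer, about 180 mm high, stands between it and the robot's right-hand side; pass round or above them.
- done0_center (a point): Centre (23 mm above its foot) of a finished knob standing in the tray, same shape as the knob in the nest; z is its axis.
- done1_center (a point): Centre of the other finished knob standing in the tray, the same in shape.

How it is judged:
By the outcome, as a careful person would: the job done as asked, in the order asked, and still so for the second after the job is handed in, with the robot touching nothing.
It also fails if it takes over 70 s, if anything falls off the work surface, if the arm or the gripper's body presses on something with over 40 N, if the wrist force passes 120 N, or if a joint passes its speed limit or range.

## Working session

There is one attempt and no reset: what is moved stays moved. The work goes in short steps, each a Python script; the robot and the scene stay as the last script left them, time stands still between calls to the robot, and variables do not carry over. Pictures are saved under pics/ and viewed, at most 10 in all, crops included, and the job is handed in when it is done.

```bash
mkdir -p pics; cat > h.py <<'E'
import numpy as np, cv2
from rig import manip, move_gripper, vision, sign_off
def snap(cam,fn):
    p=vision.camera_params(cam); im,d=vision.capture(cam)
    cv2.imwrite(f'pics/{fn}.png',im[:,:,::-1]); np.savez(f'pics/{fn}.npz',im=im,d=d,**{k:np.array(v) for k,v in p.items()})
    return im,d,p
def cloud(d,p):
    K=np.array(p['camera_matrix']);k1=float(p['k1']);H,W=d.shape
    uv=np.stack(np.meshgrid(np.arange(W),np.arange(H)),-1).reshape(-1,1,2).astype(float)
    n=cv2.undistortPoints(uv,K,np.array([k1,0,0,0.])).reshape(H,W,2)
    c=np.dstack([n,np.ones((H,W))])*d[...,None]
    return (c-np.array(p['t']))@np.array(p['R'])
def load(fn):
    z=np.load(f'pics/{fn}.npz'); return z['im'],z['d'],z,cloud(z['d'],z)
E
python3 - <<'E'
from h import *
a=snap('scene','s0')[0];b=snap('top','t0')[0]
for c in('scene','top'):
    p=vision.camera_params(c);print(c,-np.array(p['R']).T@np.array(p['t']),np.array(p['R'])[2])
print(manip.read_state())
E
```

```text
scene [ 0.07043548 -0.32426854  0.67533541] [ 0.52915752  0.57079863 -0.62783855]
top [0.33210094 0.16075819 1.39565119] [ 1.72397576e-01 -4.68834956e-04 -9.85027338e-01]
{'t': 0.1, 'q': array([68.30180429, 26.89510605, -2.78529465, 87.86347429,  1.38239722,
       65.37449475, -4.71424771]), 'joint_velocities': array([ 0.06571106, -0.21859869,  0.04628473, -0.12727623,  0.04093151,
       -0.03127042, -0.02947415]), 'effort': array([ 4.15725781e-04, -5.09168243e+01, -8.08889768e-02, -2.36829060e+01,
       -6.14943146e-02,  3.44131363e-02,  4.44258842e-05]), 'tcp_pos': array([ 0.23117557, -0.63363947,  0.2216011 ]), 'orientation': array([-1.79900630e+02,  4.27085875e-03,  2.00466792e+01]), 'wrist_force': array([ 0.14320516, -0.08469038, -0.57500496]), 'wrist_torque': array([-0.01085276,  0.007619  , -0.04340117]), 'gripper_force': 0.0, 'opening': 0.08673503072109474}
```

View pics/s0.png

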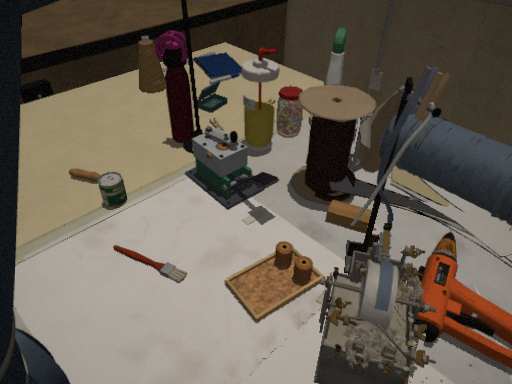

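View pics/t0.png

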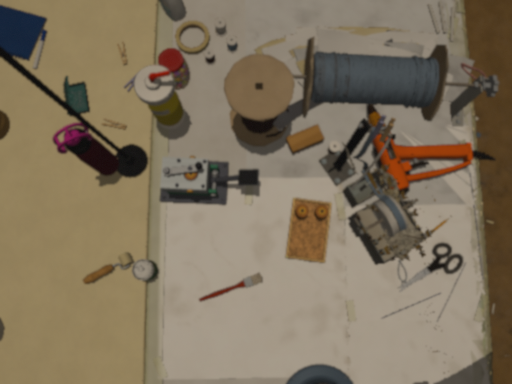

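The scene shows the nest at about (220,150) with its lever towards (265,185), and the tray at (275,280) with the two finished knobs at its far end. In the top view the nest block is at (195,175), the pad at (248,178), the tray at (308,230) and the finished knobs at (301,211) and (320,212). A tall thin pole stands near the nest at (130,160).

```bash
python3 - <<'E'
from h import *
im,d,p,P=load('t0')
def show(n,m):
    q=P[m];print(n,m.sum(),q.mean(0).round(4),cv2.minAreaRect((q[:,:2]*1000).astype(np.float32)))
v,u=np.mgrid[:384,:512]
box=lambda a,b,c,e:(u>=a)&(u<b)&(v>=c)&(v<e)
Z=P[...,2]
print('bench',np.median(Z[260:280,200:280]))
N=box(155,265,145,215)
show('block',N&(abs(Z-.118)<.006))
show('bar',N&(Z>.127)&(Z<.17))
show('knob',N&(Z>.152)&(Z<.17))
show('base',N&(Z>.006)&(Z<.03))
show('pad',box(236,265,160,195)&(Z>.08)&(Z<.125))
T=box(280,338,190,270)
show('tray',T&(Z>.005)&(Z<.025)); show('rim',T&(Z>.012)&(Z<.022))
show('d0',box(290,311,195,225)&(Z>.045)&(Z<.065));show('d1',box(311,332,195,225)&(Z>.045)&(Z<.065))
c1=cv2.resize(im[140:220,150:270],None,fx=5,fy=5,interpolation=cv2.INTER_CUBIC)
im2,d2,p2,P2=load('s0')
c2=cv2.resize(im2[105:230,170:290],(600*120//125//1*1,400) if 0 else (384,400),interpolation=cv2.INTER_CUBIC)
o=np.zeros((600,800,3),np.uint8);c1=cv2.resize(c1,(416,277));o[:277,:416]=c1;o[:400,416:]=c2
# height map text
hm=cv2.resize((np.clip(Z[140:220,150:270]/.18,0,1)*255).astype(np.uint8),(416,277),interpolation=cv2.INTER_NEAREST)
o[290:567,:416]=cv2.applyColorMap(hm,cv2.COLORMAP_JET)[:,:,::-1]
cv2.imwrite('pics/c0.png',o[:,:,::-1])
E
```

```text
bench 0.0022064513544482424
block 1170 [0.6062 0.3498 0.1178] ((606.7817993164062, 291.5560302734375), (255.7913055419922, 94.81201171875), 86.74160766601562)
bar 302 [0.6146 0.3579 0.1387] ((603.9534301757812, 358.2315368652344), (51.728057861328125, 106.80191802978516), 8.680561065673828)
knob 44 [0.6193 0.3155 0.1606] ((619.91357421875, 315.5494384765625), (16.257293701171875, 16.29340934753418), 45.43932342529297)
base 1333 [0.5901 0.3115 0.0102] ((615.9328002929688, 303.086181640625), (312.9591064453125, 200.58018493652344), 89.72173309326172)
pad 334 [0.6014 0.1902 0.1065] ((602.41015625, 192.8668975830078), (59.249237060546875, 42.06272506713867), 89.16683197021484)
tray 2301 [0.465  0.0234 0.0101] ((472.6002502441406, 21.964866638183594), (161.6077880859375, 222.39210510253906), 89.39568328857422)
rim 613 [0.4692 0.0231 0.0156] ((481.57684326171875, 14.840171813964844), (124.73049926757812, 193.06130981445312), 81.3510513305664)
d0 137 [0.5196 0.0444 0.0536] ((519.7161865234375, 44.472251892089844), (33.275447845458984, 33.17097854614258), 84.59148406982422)
d1 141 [ 0.5177 -0.0089  0.0539] ((518.4761962890625, -9.353229522705078), (34.13967514038086, 34.64475631713867), 15.402854919433594)
```

View pics/c0.png

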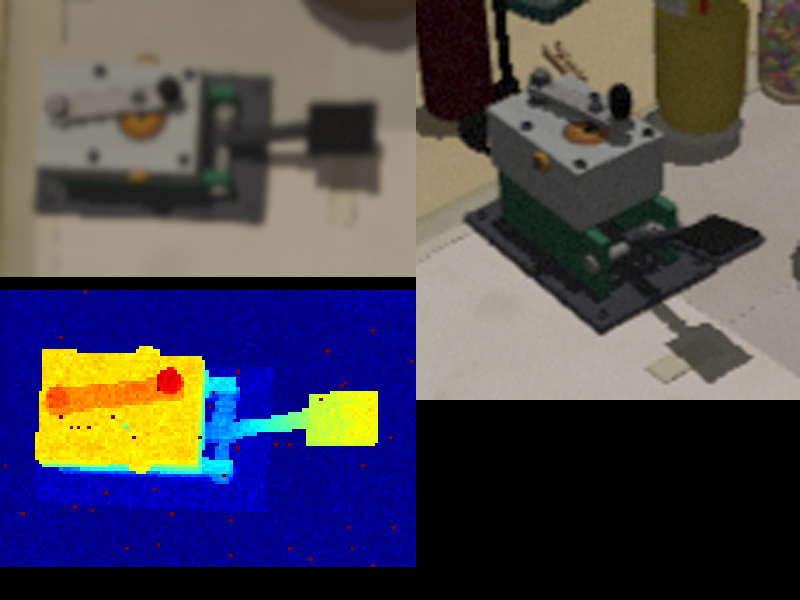

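The crop shows the nest's lever side facing right (world -y). The hold-down bar runs from the post at (57,110) to its push knob at (168,90), swung slightly to +x. The wooden knob shows at (140,122) and the pad at (340,130).

```bash
python3 - <<'E'
from h import *
im,d,p,P=load('t0')
v,u=np.mgrid[:384,:512]; Z=P[...,2]
m=(u>=155)&(u<211)&(v>150)&(v<200)&(Z>.11)&(Z<.145)
m=cv2.morphologyEx(m.astype(np.uint8),cv2.MORPH_CLOSE,np.ones((5,5)));m=cv2.morphologyEx(m,cv2.MORPH_OPEN,np.ones((9,9)))>0
m&=(Z>.11)
q=P[m][:,:2];r=cv2.minAreaRect((q*1000).astype(np.float32));print(r)
# edges: fit lines on robust extents
from scipy.optimize import minimize
def f(x):
    a=x[2];R=np.array([[np.cos(a),np.sin(a)],[-np.sin(a),np.cos(a)]]);l=(q-x[:2])@R.T
    return np.sum(np.maximum(0,abs(l[:,0])-.041)**2+np.maximum(0,abs(l[:,1]-.018)-.059)**2)
x=min((minimize(f,[.605,.33,a0],method='Nelder-Mead',options=dict(xatol=1e-6,fatol=1e-12,maxiter=4000)) for a0 in(-.1,0,.1)),key=lambda s:s.fun);print(x.x,x.fun,np.degrees(x.x[2]))
N=(u>=155)&(u<212)&(v>145)&(v<205)
post=N&(Z>.1385)&(Z<.148)&(u<172);print('post',P[post].mean(0),post.sum())
hsv=cv2.cvtColor(im,cv2.COLOR_RGB2HSV)
w=N&(hsv[...,0]>8)&(hsv[...,0]<22)&(hsv[...,1]>140)&(Z>.11);print('wood',P[w].mean(0),w.sum())
pad=(u>=238)&(u<265)&(v>160)&(v<195)&(Z>.09)&(Z<.125);print('pad',cv2.minAreaRect((P[pad][:,:2]*1000).astype(np.float32)))
# tray
T=(u>=275)&(u<345)&(v>190)&(v<275)&(Z>.006)&(Z<.07)
T=cv2.morphologyEx(T.astype(np.uint8),cv2.MORPH_OPEN,np.ones((5,5)))>0
T&=(Z<.025)
print('tray',cv2.minAreaRect((P[T][:,:2]*1000).astype(np.float32)))
# pole/obstacles near nest higher than .13
o=(Z>.17)&(P[...,0]>.4)&(P[...,0]<.9)&(P[...,1]>-.2)&(P[...,1]<.6)
for c in sorted(set(map(tuple,np.round(P[o][:,:2]/.05).astype(int)))):
    s=o&(np.round(P[...,0]/.05)==c[0])&(np.round(P[...,1]/.05)==c[1])
    if s.sum()>5: print(np.array(c)*.05,s.sum(),Z[s].max().round(2),end='; ')
E
```

```text
((513.0618286132812, 270.001708984375), (406.365966796875, 116.57907104492188), 47.12602233886719)
[ 0.58686597  0.33225527 -0.27170545] 0.39718586871464234 -15.567575336293764
post [0.61101607 0.4000901  0.14260754] 31
wood [0.59838364 0.3404394  0.11771177] 66
pad ((602.3699951171875, 190.10543823242188), (53.725730895996094, 42.06272506713867), 89.16683197021484)
tray ((470.9428405761719, 13.365272521972656), (98.3888168334961, 169.906005859375), 87.61201477050781)
[ 0.45 -0.2 ] 63 0.19; [ 0.45 -0.15] 53 0.19; [ 0.5 -0.2] 129 0.19; [ 0.5  -0.15] 270 0.19; [ 0.55 -0.15] 38 0.18; [ 0.55 -0.1 ] 25 0.24; [ 0.55 -0.05] 27 0.35; [ 0.6 -0.1] 212 0.4; [ 0.6  -0.05] 123 0.35; [ 0.65 -0.1 ] 377 0.44; [ 0.65 -0.05] 450 0.41; [0.65 0.5 ] 867 0.78; [0.65 0.55] 424 0.76; [0.65 0.6 ] 441 0.32; [0.7  0.15] 95 0.25; [0.7 0.2] 34 0.25; [0.7  0.55] 46 0.3; [0.7 0.6] 105 0.32; [ 0.75 -0.2 ] 50 0.23; [ 0.75 -0.15] 74 0.22; [ 0.75 -0.1 ] 34 0.22; [ 0.75 -0.05] 8 0.21; [0.75 0.  ] 9 0.22; [0.75 0.05] 133 0.28; [0.75 0.1 ] 276 0.25; [0.75 0.15] 409 0.25; [0.75 0.2 ] 369 0.25; [0.75 0.25] 59 0.25; [0.75 0.4 ] 119 0.25; [0.75 0.45] 68 0.25; [ 0.8 -0.2] 260 0.27; [ 0.8  -0.15] 545 0.27; [ 0.8 -0.1] 576 0.27; [ 0.8  -0.05] 592 0.27; [0.8 0. ] 607 0.27; [0.8  0.05] 204 0.3; [0.8 0.1] 386 0.25; [0.8  0.15] 401 0.25; [0.8 0.2] 377 0.25; [0.8  0.25] 160 0.25; [0.8  0.35] 45 0.3; [0.8 0.4] 518 0.3; [0.8  0.45] 294 0.28; [ 0.85 -0.2 ] 160 0.27; [ 0.85 -0.15] 326 0.27; [ 0.85 -0.1 ] 335 0.27; [ 0.85 -0.05] 342 0.27; [0.85 0.  ] 364 0.27; [0.85 0.05] 205 0.31; [0.85 0.1 ] 245 0.25; [0.85 0.15] 397 0.25; [0.85 0.2 ] 352 0.25; [0.85 0.25] 46 0.25; [0.85 0.4 ] 116 0.25; [0.85 0.45] 131 0.25; [ 0.9 -0.2] 17 0.25; [ 0.9  -0.15] 39 0.25; [ 0.9 -0.1] 48 0.25; [ 0.9  -0.05] 62 0.25; [0.9 0. ] 76 0.25; [0.9  0.05] 64 0.29; [0.9  0.15] 79 0.25; [0.9 0.2] 28 0.25;
```

```bash
python3 - <<'E'
from h import *
for yaw in (96,6,-84,-174,-90,0,90):
    print(yaw,[None if (s:=manip.ik([x,y,z],[180,0,yaw])) is None else np.round(s) for x,y,z in((.62,.315,.145),(.526,.398,.145))])
s=manip.read_state()
manip.line_to([.231,-.634,.5],v=.25)
manip.move_ptp([.50,.20,.5],[180,0,-84]) if manip.ik([.50,.20,.5],[180,0,-84]) is not None else print('no')
print(manip.read_state()['q'],manip.read_state()['t'])
manip.move_ptp([.61,.26,.36],[180,0,-84])
im,d,p=snap('wrist','w0');P=cloud(d,p)
print(manip.read_state()['tcp_pos'],manip.read_state()['t'])
E
```

```text
96 [array([  7.,  49., -65.,  87.,  46.,  74., -58.]), array([ -7.,  40., -53.,  93.,  34.,  65., -62.])]
6 [array([  -4.,   39.,  -42.,   88.,   28.,   64., -135.]), array([ -47.,   29.,    8.,   95.,   -5.,   56., -121.])]
-84 [array([  8.,  51., -68.,  87.,  48.,  75., 121.]), array([  0.,  47., -68.,  92.,  46.,  72., 110.])]
-174 [array([  9.,  52., -70.,  87.,  49.,  76.,  30.]), array([ -6.,  41., -55.,  92.,  35.,  66.,  27.])]
-90 [array([  8.,  51., -68.,  87.,  48.,  75., 115.]), array([  0.,  47., -68.,  92.,  46.,  72., 104.])]
0 [array([  -4.,   39.,  -42.,   88.,   28.,   64., -141.]), array([ -47.,   29.,    8.,   95.,   -5.,   56., -127.])]
90 [array([  7.,  49., -64.,  87.,  45.,  73., -63.]), array([ -7.,  39., -52.,  93.,  33.,  65., -67.])]
[ 24.23864367  17.09691354 -67.48407545  76.71248303  15.85773107
  96.33378824 145.3802686 ] 4.4333
[0.60990733 0.26025012 0.36251262] 5.2583
```

View pics/w0.png

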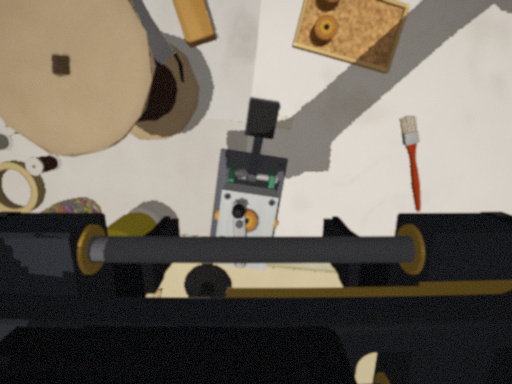

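The wrist view shows the push knob at (238,211), the wooden knob at (250,220), the pad at (263,115), and part of the tray with a finished knob at (325,28).

```bash
python3 - <<'E'
from h import *
im,d,p,P=load('w0')
v,u=np.mgrid[:384,:512]; Z=P[...,2]
def rect(n,m):
    m=cv2.morphologyEx(m.astype(np.uint8),cv2.MORPH_OPEN,np.ones((3,3)))
    k,l,s,c=cv2.connectedComponentsWithStats(m)
    m=l==1+np.argmax(s[1:,4]); q=P[m]
    r=cv2.minAreaRect((q[:,:2]*1000).astype(np.float32)); print(n,m.sum(),q.mean(0).round(4),np.round(r[0],1),np.round(r[1],1),round(r[2],1))
rect('pad',(u>235)&(u<290)&(v>90)&(v<145)&(Z>.088)&(Z<.125))
rect('hk',(u>225)&(u<255)&(v>195)&(v<228)&(Z>.155)&(Z<.17))
rect('block',(u>205)&(u<290)&(v>180)&(v<232)&(Z>.112)&(Z<.124))
rect('done',(u>305)&(u<345)&(v>5)&(v<50)&(Z>.046)&(Z<.062))
rect('base',(u>205)&(u<295)&(v>130)&(v<240)&(Z>.006)&(Z<.2))
hsv=cv2.cvtColor(im,cv2.COLOR_RGB2HSV)
rect('wood',(u>225)&(u<270)&(v>200)&(v<235)&(hsv[...,0]>8)&(hsv[...,0]<24)&(hsv[...,1]>120)&(Z>.11))
E
```

```text
pad 1247 [0.6022 0.19   0.105 ] [602.3 194.2] [64.9 44.1] 87.2
hk 132 [0.622  0.3143 0.1602] [621.5 315.3] [17.2 16.6] 46.5
block 1835 [0.6079 0.3262 0.117 ] [609.6 326.8] [94.5 65. ] 4.0
done 469 [0.5195 0.0456 0.0528] [519.3  45.1] [33.5 34.1] 8.1
base 5819 [0.6103 0.3033 0.0729] [607.9 312.2] [215.1 123.8] 87.5
wood 189 [0.6022 0.3386 0.1171] [601.6 339. ] [16.2 32.9] 9.1
```

```bash
python3 - <<'E'
from h import *
post=np.array([.611,.4]); k=np.array([.6212,.3152]); r=k-post; print(np.linalg.norm(r)); a0=np.degrees(np.arctan2(r[1],r[0]))
end=-92.4-90-2
manip.move_ptp([*k,.24],[180,0,a0]); move_gripper(.04,5)
manip.line_to([*k,.1405],v=.1); move_gripper(.0,5)
s=manip.read_state();print(s['opening'],s['wrist_force'],s['tcp_pos'])
for a in np.linspace(a0,end,13)[1:]:
    c=post+.085*np.array([np.cos(np.radians(a)),np.sin(np.radians(a))])
    manip.line_to([*c,.1405],[180,0,(a+180)%360-180],v=.08)
    print(round(a),manip.read_state()['wrist_force'].round(1),end=' ')
move_gripper(.04); s=manip.read_state()
manip.line_to([*c,.26],v=.2)
manip.line_to([.56,.24,.36],v=.25)
print(manip.read_state()['t'],manip.read_state()['q'])
snap('top','t1');im,d,p,P=load('t1');Z=P[...,2];v,u=np.mgrid[:384,:512]
m=(P[...,0]>.45)&(P[...,0]<.58)&(P[...,1]>.35)&(P[...,1]<.45)&(Z>.127)&(Z<.175);print(m.sum(),P[m].mean(0),P[m&(Z>.153)].mean(0))
im=snap('wrist','w1')[0]
cv2.imwrite('pics/c1.png',np.hstack([im[...,::-1],cv2.resize(load('t1')[0][130:226,130:258],None,fx=2.2,fy=4)[:384,:282,::-1]]))
E
```

```text
0.08541124047805422
0.018577485753003675 [ 0.23336321 -0.13709445  0.13473118] [0.62134392 0.31522264 0.14076213]
-92 [-1.1 -0.6  1.3] -100 [-0.8 -0.9  2.1] -108 [-0.7 -1.1  1.1] -117 [-1.2  0.6  2. ] -125 [-0.9 -0.2  0.7] -134 [-0.5  0.3  0.6] -142 [0.8 0.6 2. ] -151 [0.3 0.4 0.2] -159 [ 1.1  0.5 -1.1] -168 [ 1.5  1.2 -0.1] -176 [ 1.8 -0.  -0.4] -184 [2.  0.5 0.3] 14.625 [ -1.12083668  19.36034533 -35.41672066  84.57920645  11.17488882
  79.72965989  48.702203  ]
176 [0.54784875 0.40367442 0.14098654] [0.52832947 0.40517791 0.16134147]
```

View pics/c1.png

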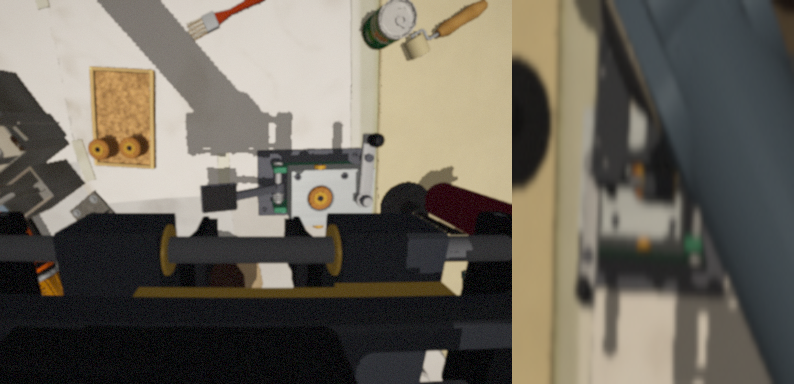

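The picture shows the bar fully aside at (375,140), the wooden knob uncovered at (320,198), the pad at (220,197), and the tray spanning about (90–155, 67–168) with both finished knobs standing.

```bash
python3 - <<'E'
from h import *
im,d,p,P=load('w1')
v,u=np.mgrid[:384,:512]; Z=P[...,2]
hsv=cv2.cvtColor(im,cv2.COLOR_RGB2HSV)
def rect(n,m):
    m=cv2.morphologyEx(m.astype(np.uint8),cv2.MORPH_OPEN,np.ones((3,3)))
    k,l,s,c=cv2.connectedComponentsWithStats(m); m=l==1+np.argmax(s[1:,4]); q=P[m]
    r=cv2.minAreaRect((q[:,:2]*1000).astype(np.float32)); print(n,m.sum(),q.mean(0).round(4),np.round(r[0],1),np.round(r[1],1),round(r[2],1))
rect('wood',(u>300)&(u<342)&(v>178)&(v<215)&(hsv[...,0]>8)&(hsv[...,0]<26)&(hsv[...,1]>100)&(Z>.11)&(Z<.125))
T=(u>80)&(u<165)&(v>57)&(v<178)
rect('tray',T&(hsv[...,1]>70)&(Z>.004)&(Z<.07))
rect('d0',T&(u<115)&(v>130)&(Z>.046)&(Z<.062)); rect('d1',T&(u>115)&(v>130)&(Z>.046)&(Z<.062))
o=np.array([.6085,.34]);yw=np.radians(-2.4);Y=np.array([-np.sin(yw),np.cos(yw)])
def pt(deg,dz=0):
    a=np.radians(deg);c=o-Y*(.055+.115*np.cos(a));return [*c,.04+.115*np.sin(a)+dz]
manip.move_ptp(pt(35.5,.10),[180,0,177.6]); move_gripper(0,5)
manip.line_to(pt(35.5,.012),v=.15)
f0=manip.read_state()['wrist_force'][2]
for a in [33,29,25,21,17,13,10,8,6.5,5,3.5,2,0.5,-1]:
    manip.line_to(pt(a,.002),v=.07); s=manip.read_state(); f=s['wrist_force']-[0,0,f0]
    print(a,f.round(1),s['tcp_pos'][2].round(4))
    if f[2]>28: break
manip.pause(.2); s=manip.read_state();print(s['wrist_force'],s['t'])
snap('scene','s2')
im,d,p,P=load('s2');Z=P[...,2]
m=(np.hypot(P[...,0]-o[0],P[...,1]-o[1])<.022)&(Z>.105)&(Z<.2);print('knob z',np.percentile(Z[m],[5,50,90,97]),m.sum())
E
```

```text
wood 401 [0.6081 0.3402 0.117 ] [608.5 340.4] [33.  32.5] 89.9
tray 6242 [0.4671 0.0259 0.0149] [469.8  24.4] [109.7 167.7] 82.2
d0 371 [ 0.5164 -0.007   0.0524] [516.6  -8.5] [35.1 33.3] 84.8
d1 365 [0.5179 0.0464 0.0525] [517.7  45.4] [34.7 33.2] 82.1
33 [ 1.  -0.1  0.7] 0.1047
29 [0.2 0.  0.8] 0.0976
25 [1.5 0.9 0.5] 0.0903
21 [0.5 0.7 0.9] 0.0829
17 [0.7 0.4 1.2] 0.0755
13 [-0.1 -0.7  1.3] 0.0678
10 [ 0.8 -0.8  2.4] 0.0618
8 [ 0.7 -1.6  1.4] 0.0578
6.5 [ 0.1 -2.8  2.1] 0.0548
5 [-1.9 -3.6 10. ] 0.0532
3.5 [-6.8 -5.4 22.5] 0.0522
2 [-10.4  -8.   34.8] 0.0514
[-10.99072591  -5.96892141  34.7215177 ] 20.4833
knob z [0.11489875 0.13695184 0.14623629 0.14697321] 264
```

The knob top now reads 146 mm, so it is up by 28 mm. Next I release the lever, draw the knob out, and fix the tray's pose.

```bash
python3 - <<'E'
from h import *
o=np.array([.6085,.3403])
im,d,p,P=load('t0');hsv=cv2.cvtColor(im,cv2.COLOR_RGB2HSV)
v,u=np.mgrid[:384,:512]
m=((u>278)&(u<342)&(v>188)&(v<275)&(hsv[...,1]>90)&(P[...,2]<.035)).astype(np.uint8)
k,l,s,c=cv2.connectedComponentsWithStats(cv2.morphologyEx(m,cv2.MORPH_OPEN,np.ones((3,3))))
m=l==1+np.argmax(s[1:,4]);q=P[m][:,:2].astype(float);lo=np.percentile(q,[1,50,99],axis=0);print('top tray ext',lo.round(4).tolist())
s=manip.read_state();a=s['tcp_pos']
manip.line_to([a[0],a[1],.13],v=.12); manip.line_to([a[0],a[1],.25],v=.25)
print('after',manip.read_state()['wrist_force'].round(1))
move_gripper(.055,5)
manip.line_to([*o,.25],v=.25)
manip.line_to([*o,.1225],v=.1)
print(manip.read_state()['wrist_force'].round(1)); move_gripper(0,35)
s=manip.read_state();print(s['opening'],s['wrist_force'].round(1),s['gripper_force'])
manip.line_to([*o,.20],v=.06); s=manip.read_state();print(s['opening'],s['gripper_force'],s['t'])
manip.line_to([*o,.25],v=.2)
for x in(.43,.435,.44):
  for y in (177.6,150,-150,-120,120): print(x,y,[None if (j:=manip.ik([x,.021,z],[180,0,y])) is None else j.round() for z in(.035,.12)])
snap('scene','s3')
im,d,p,P=load('w1')
cv2.imwrite('pics/c3.png',np.hstack([load('s3')[0][90:330,150:350,::-1].repeat(2,0).repeat(2,1)[:480,:400],cv2.resize(im[50:180,75:170,::-1],(350,480))]))
E
```

```text
top tray ext [[0.386, -0.0301], [0.4575, 0.0254], [0.5539, 0.0841]]
after [-0.4 -0.5 -0. ]
[-1.  -0.4  0.9]
0.03530757438165472 [-0.7 -0.9  0.9] 35.00009484891052
0.03506652174084138 34.99989553206967 27.3333
0.43 177.6 [array([ 17.,  24., -30., 128.,  22.,  33.,  58.]), array([ 21.,  15., -34., 124.,  12.,  44.,  67.])]
0.43 150 [array([ 13.,  23., -25., 128.,  18.,  32.,  34.]), array([ 17.,  14., -29., 124.,  10.,  43.,  42.])]
0.43 -150 [array([ 22.,  25., -36., 128.,  26.,  34.,  86.]), array([ 27.,  16., -41., 124.,  15.,  45.,  97.])]
0.43 -120 [array([ 26.,  27., -42., 128.,  31.,  36., 112.]), array([ 32.,  18., -47., 124.,  18.,  46., 123.])]
0.43 120 [array([  8.,  22., -20., 129.,  14.,  31.,   8.]), array([ 12.,  13., -23., 125.,   8.,  43.,  14.])]
0.435 177.6 [array([ 17.,  24., -30., 127.,  22.,  33.,  58.]), array([ 21.,  15., -34., 124.,  12.,  44.,  67.])]
0.435 150 [array([ 13.,  23., -25., 128.,  18.,  32.,  34.]), array([ 17.,  15., -28., 124.,  10.,  44.,  42.])]
0.435 -150 [array([ 22.,  26., -36., 127.,  27.,  35.,  86.]), array([ 27.,  17., -41., 123.,  15.,  45.,  96.])]
0.435 -120 [array([ 26.,  27., -42., 127.,  31.,  36., 112.]), array([ 32.,  18., -47., 123.,  19.,  46., 123.])]
0.435 120 [array([  8.,  23., -20., 128.,  14.,  32.,   8.]), array([ 12.,  14., -23., 124.,   8.,  43.,  14.])]
0.44 177.6 [array([ 17.,  25., -30., 127.,  22.,  34.,  58.]), array([ 21.,  16., -34., 123.,  13.,  44.,  67.])]
0.44 150 [array([ 13.,  24., -25., 127.,  18.,  33.,  34.]), array([ 17.,  15., -28., 123.,  10.,  44.,  42.])]
0.44 -150 [array([ 22.,  26., -36., 127.,  27.,  35.,  86.]), array([ 27.,  17., -41., 123.,  16.,  45.,  96.])]
0.44 -120 [array([ 26.,  27., -42., 126.,  31.,  37., 112.]), array([ 32.,  19., -47., 123.,  19.,  46., 123.])]
0.44 120 [array([  8.,  23., -20., 127.,  14.,  32.,   8.]), array([ 12.,  14., -23., 124.,   8.,  44.,  14.])]
```

View pics/c3.png

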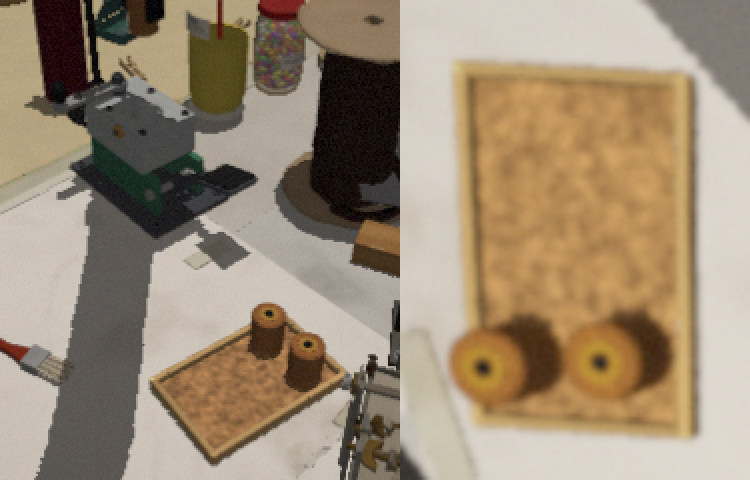

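The knob is out of the nest and in the gripper, the nest's cavity is empty, and both finished knobs are standing. The free half of the tray is the near part of the cork.

```bash
python3 - <<'E'
from h import *
c=[.432,.027]
manip.line_to([.50,.16,.22],v=.3)
manip.move_ptp([*c,.15],[180,0,100])
manip.line_to([*c,.05],v=.12); manip.line_to([*c,.034],v=.05)
f0=manip.read_state()['wrist_force'][2]
for z in np.arange(.0325,.0260,-.001):
    manip.line_to([*c,z],v=.03); f=manip.read_state()['wrist_force'][2]-f0; print(z.round(4),f.round(1))
    if f>2.5: break
move_gripper(.050,5); print(manip.read_state()['tcp_pos'])
manip.line_to([*c,.12],v=.12); manip.line_to([*c,.25],v=.25)
manip.move_ptp([.50,.20,.42],[180,0,120])
snap('scene','s4'); im=snap('top','t4')[0]
print(manip.read_state()['t'])
im,d,p,P=load('s4');Z=P[...,2]
m=(P[...,0]>.38)&(P[...,0]<.56)&(abs(P[...,1]-.027)<.06)&(Z>.048)&(Z<.062)
k,l,s,_=cv2.connectedComponentsWithStats(m.astype(np.uint8))
for i in range(1,k):
    if s[i,4]>20: print(P[l==i].mean(0).round(4),s[i,4])
cv2.imwrite('pics/c4.png',np.hstack([im[90:330,130:350,::-1].repeat(2,0).repeat(2,1),cv2.resize(load('t4')[0][140:280,155:345,::-1],(350,258)).repeat(1,0)[:258] if 0 else cv2.resize(load('t4')[0][140:280,155:345,::-1],(360,480))]))
E
```

```text
0.0325 0.9
0.0315 1.3
0.0305 1.2
0.0295 1.8
0.0285 15.4
[0.43195449 0.02699597 0.0284058 ]
35.5833
[0.5177 0.0426 0.0523] 191
[ 0.5155 -0.0108  0.0526] 211
[0.4312 0.0252 0.0527] 230
```

View pics/c4.png

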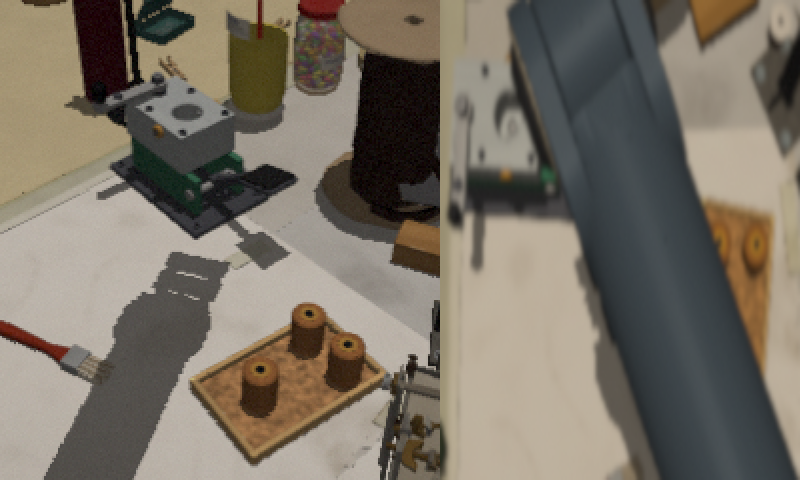

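The three knobs stand upright in the tray, the new one at (260,385). The bar is aside at (120,95), the cavity is empty at (187,110), and the robot is clear.

```bash
python3 -c "
from rig import sign_off
print(sign_off())"
```

```text
the job is handed in; nothing more can be done
None
```

The job is handed in at about 36 s of the 70 s: the hold-down bar is a full quarter turn aside, the lever was pressed to its stop, and the knob stands upright on the tray's cork beside the two finished ones, which are still standing where they were.

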